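Set the guarded speed dial on the packing conveyor

TASK

The packing conveyor needs to run at its normal speed: on the control box with the yellow flip cover, flip the cover up and over until it leans back propped open on its rear stop, then turn the dial beneath it until its white pointer points at the green dot. Leave the cover propped open and do not disturb the similar box with the blue cover.

Things in the scene. Friction and masses are not known exactly. Their poses are not given: they have to be found in the camera images.
- console: Fixed control box of the yellow cover: white base 170 x 120 mm, 30 mm high, behind the hinge a grey block 46 mm deep, 72 mm high. Origin at table height on the dial's axis. x points to the hinge, away from the robot (box turned up to 25 degrees), z up. Hinge line along y at x = 64 mm, z = 72 mm. Base reaches 60 mm in front of the origin. The boxes stand one left, one right; either may be yellow.
- guard_tab (a point): Centre of the yellow cover's pull tab: roller 16 mm diameter, 16 mm long, axis parallel to the hinge, on an 8 mm wide stem 28 mm before the front edge. Pinched at its flat ends it swivels in the grip. 132 mm from the hinge line, 74 mm above the table when closed. x points to the hinge, z out of the cover's top. Cover: clear yellow plate 104 x 110 x 4 mm with a 34 mm front skirt, 65 to 105 g.
- guard (a joint): Yellow cover's hinge angle: 0 closed and level, grows as the tab is lifted up and over to the far side; 1.57 upright, 2.2 leaning back on its stop. It swings freely: let go below upright it falls shut, let go at 1.8 or more it falls back on to the stop and stays there.
- dial_grip (a point): Point on the dial's axis, 54 mm above the table, 10 mm below the top of its grip bar. Dial: black bar 42 mm long, 14 mm wide, from 34 to 64 mm above the table, on a grey disc 42 mm across (top 34 mm above the table) under the closed cover. Axes turn with the dial: x along the bar, where the white line on top points; z up.
- dial (a joint): Dial angle: 0 with the pointer straight at the hinge (away from the robot), grows clockwise seen from above; stops at -1.3 and 1.3. Starts between -0.9 and 0, stays where left (friction 0.03 N m). Dots on the deck round it: small white at -1.0, -0.5 and 0, larger green at 0.5, small red at 1.0.
- guard_b_tab (a point): Centre of the pull tab of the blue cover on the other control box, same shape and size as the yellow one; to be left alone.

How it is judged:
By the outcome, as a careful person would: the job done as asked, in the order asked, and still so for the second after the job is handed in, with the robot touching nothing.
It also fails if it takes over 45 s, if anything falls off the work surface, if the arm or the gripper's body presses on something with over 40 N, if the wrist force passes 120 N, or if a joint passes its speed limit or range.

ROBOT

A 6-joint arm with a two-finger parallel gripper is mounted at the origin on the work surface. World frame = base frame: x ahead of the robot, y to its left, z up, the work surface at z = 0. Lengths are in m, angles in degrees, forces in N, time in s.
With the tool pointing down it reaches from about 0.25 to 0.725 m from the base axis. Payload 9.7 kg.
Tool frame: the origin (TCP) lies at the very end of the fingers, on their centre line; the grasp point (between the pads) lies 19 mm behind it; z points along the fingers, y is the line along which they close (so a half turn about z gives the same grasp; the last joint's range is limited). The gripper opens to 85 mm and grips with 20 to 120 N. Pads are 22 mm wide; open, the fingers measure 114 mm over their backs; the gripper's body (76 mm by 85 mm) begins 54 mm behind the grasp point. The pads swing forward as they close: fully open they stand 13 mm farther back than shut.
Start: joints at [67.208, 4.979, 10.078, 95.1, 0, 90], TCP at [0.213, 0.507, 0.231] pointing down, gripper open.
Joint ranges: [-179.16, 179.16], [-48.56, 103.87], [-65.8, 70.77], [-126.05, 130.52], [-82.76, 87.17], [-180, 180]. Speed limits (degrees/s): [127.2, 127.2, 147.25, 180, 180, 180].

INTERFACE

Orientations are given as [roll, pitch, yaw] about the fixed x, y, z axes, in that order (R = Rz(yaw) Ry(pitch) Rx(roll)).
In Python, from workcell import bot, viewer, finder gives the robot as it stands. The module is installed in compiled form; this text tells all that it offers.
- The arm moves only by the shell command python3 -m inch 'ROWS' [FORCE]. ROWS is JSON, a list that holds one entry, the list of rows, each a list of 7 numbers: the opening in per cent of the stroke, from 0 (shut) to 100 (fully open), then the shift along the tool's x, y, z in mm, then the turn, a rotation vector about the tool's x, y, z in degrees. In form: [[[grip, tx, ty, tz, ax, ay, az], ...]]. A call has 1 to 8 rows; each row shifts and turns the commanded pose from where the row before left it, along the tool's axes as they then stand; what a row does not reach is not made up. A row lasts 1/8 s, in which the tool goes at most 62.5 mm and 10.7 degrees, less where a joint would pass 70% of its speed; a pose out of reach is approached as far as the arm can. A call with a gripper value outside its range is refused whole. The fingers move at their own pace and stop on an object; FORCE is the grip in N (left out, the last holds). Time passes only in rows, so rows that do not move let the fingers close. It gives the time, the measured TCP pose, the force, the opening and the grip force at its end, in the units of the state.
- bot.get_obs(): the state, without advancing time (a new reading comes with each control period).
- viewer.camera(name): name is "scene" or "side" or "wrist"; returns a dict with "pixels" (400x640x3 uint8, red, green, blue), "vfov" (degrees; the focal length in pixels is half the picture's height over the tangent of half this angle, whatever the lens; pixels are square), "cx", "cy" (the principal point, pixels), "k1" (the pictures are not rectified: a ray, as slopes to the right and down, at radius r is drawn at 1 + k1 r^2 times it, then the intrinsics apply), "R" (3x3) and "t" (3): a world point X has camera coordinates R X + t. Camera axes: x right, y down, z forward; pixel columns grow to the right and rows downward; lengths in m; the calibration is good to about 2 mm. A picture is of the moment at which its call begins. There is no depth.
- bot.job_done(): hands the job in; it is judged then, once.
Trained networks look in the newest picture that a camera, given by its name, has taken for a name from the list of things; names that differ only in an ending like _2 or _b are one class to them, and where a whole thing is asked for, a point or a joint stands for the part that bears it (a point fixed in the world has none). Each returns a list of dicts, best first, with "conf" (0 to 1); they miss things now and then, are a little off and sometimes report something else, mostly with a low value. They report only what shows in the picture. A call takes as long as a camera call.
- finder.outline_of(camera, thing): "pixels" (400x640 bool, what is visible of it) and "extent" ([centre column, centre row, width, height] in pixels, round what is visible of it).
- finder.mark_of(camera, thing): "position" ([column, row] in pixels: a listed point, or the origin of a listed thing).
The state is a dict: "time": time; "q": joint angles; "qd": joint speeds; "joint_efforts": joint torques, N m; "ee_pos": TCP position; "tcp_rot": TCP orientation; "wrist_force": force on the tool from outside, world axes, zero at the start; "torque": the same for the moment, N m; "opening": finger opening in m; "grasp_force": force on a finger pad.
Only numpy, scipy, OpenCV 4.12 (cv2) and the standard library are available. Lean on these libraries where they do the work, as an engineer would, in place of code of your own. Each camera call takes 0.05 s, during which the arm holds its last target. There are 200 camera calls.

## Working session

There is one attempt and no reset: what is moved stays moved. The work goes in short steps, Python scripts to look and compute and a shell command to move; the robot and the scene stay as the last step left them, time stands still between calls to the robot, and variables do not carry over. Pictures are saved under pics/ and viewed, at most 10 in all, crops included, and the job is handed in when it is done.

```bash
mkdir -p pics
cat > h.py <<'E'
import numpy as np, cv2
from workcell import bot, viewer, finder
def ray(c,px):
    f=200/np.tan(np.radians(c["vfov"]/2)); d=np.array([(px[0]-c["cx"])/f,(px[1]-c["cy"])/f]); u=d.copy()
    for _ in range(20): u=d/(1+c["k1"]*(u@u))
    R=np.array(c["R"]); return -R.T@np.array(c["t"]), R.T@np.array([u[0],u[1],1])
def proj(c,X):
    f=200/np.tan(np.radians(c["vfov"]/2)); p=np.array(c["R"])@X+np.array(c["t"]); u=p[:2]/p[2]
    u=u*(1+c["k1"]*(u@u)); return u*f+[c["cx"],c["cy"]]
def tri(obs):
    A=[];b=[]
    for c,p in obs:
        o,d=ray(c,p); d=d/np.linalg.norm(d); P=np.eye(3)-np.outer(d,d); A.append(P); b.append(P@o)
    X=np.linalg.lstsq(np.vstack(A),np.hstack(b),rcond=None)[0]
    return X,[np.round(proj(c,X)-p,1) for c,p in obs]
def atz(c,p,z):
    o,d=ray(c,p); return o+d*(z-o[2])/d[2]
def save(c,n): cv2.imwrite("pics/"+n,cv2.cvtColor(np.asarray(c["pixels"]),cv2.COLOR_RGB2BGR))
E
python3 - <<'E'
from h import *
o=bot.get_obs(); print({k:np.round(v,3) for k,v in o.items()})
C={}
for n in ("scene","side","wrist"):
    c=C[n]=viewer.camera(n); print(n,c["vfov"],c["k1"],np.round(-np.array(c["R"]).T@c["t"],3))
    save(c,n+"0.png")
    for t in ("console","guard_tab","dial_grip"):
        print(t,[(np.round(m["position"],1).tolist(),round(m["conf"],2)) for m in finder.mark_of(n,t)][:4])
im=[cv2.imread(f"pics/{n}0.png") for n in ("scene","side")]
cv2.imwrite("pics/a.png",cv2.resize(np.vstack(im),(480,600)))
E
```

```text
{'time': np.float64(0.0), 'q': array([67.207,  5.012, 10.034, 95.1  ,  0.   , 89.999]), 'qd': array([-0.017, -0.081, -0.052,  0.01 ,  0.051, -0.04 ]), 'joint_efforts': array([ 1.0000e-03, -5.2039e+01,  4.6480e+01,  1.6000e-02, -0.0000e+00,
        0.0000e+00]), 'ee_pos': array([0.213, 0.507, 0.231]), 'tcp_rot': array([-179.922,   -0.   ,  157.208]), 'wrist_force': array([ 0.371, -0.136,  0.46 ]), 'torque': array([0.048, 0.031, 0.013]), 'grasp_force': np.float64(0.0), 'opening': np.float64(0.085)}
scene 43.302759008242134 0.03940628076390656 [ 1.375 -0.377  0.702]
console [([377.3, 203.5], 0.69)]
guard_tab [([374.6, 164.6], 0.94)]
dial_grip []
side 51.51499988495812 -0.0012566177184707191 [ 0.121 -0.356  0.576]
console [([235.5, 185.4], 0.6), ([414.2, 278.8], 0.44)]
guard_tab [([196.2, 171.4], 0.65)]
dial_grip [([231.8, 168.3], 0.53)]
wrist 62.046112322651574 -0.04451221102307404 [0.15  0.536 0.374]
console []
guard_tab []
dial_grip []
```

View pics/scene0.png

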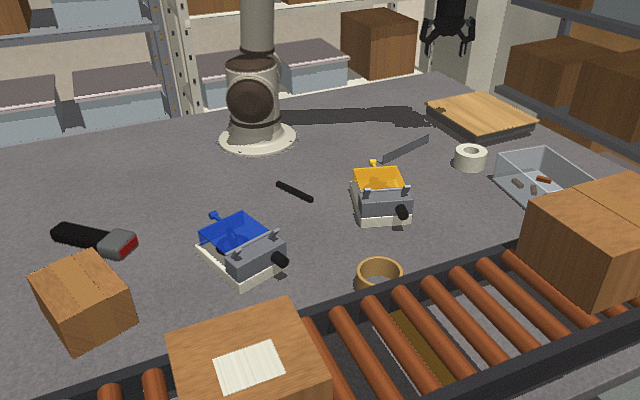

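View pics/side0.png

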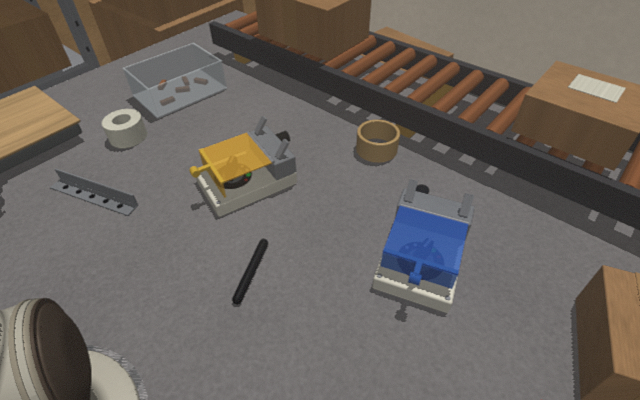

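The scene view shows the yellow box at about (382,195) with its tab at (374,163), and the blue box at (240,250). In the side view the yellow tab is at (196,171), the dial shows through the clear cover near (237,172), and the blue box is at (425,250). The networks' marks for yellow agree with this.

Run:
```python
from h import *
s=viewer.camera("scene"); d=viewer.camera("side")
X,e=tri([(s,[374.6,164.6]),(d,[196.2,171.4])]); print("tab",X.round(4),e)
O,e=tri([(s,[377.3,203.5]),(d,[235.5,185.4])]); print("console",O.round(4),e)
print("dialgrip side @.054",atz(d,[231.8,168.3],.054).round(4))
print("blue tab",tri([(s,[214,215]),(d,[416,272])])[0].round(3))
v=O-X; print("yaw from tab->origin",np.degrees(np.arctan2(v[1],v[0])),np.hypot(v[0],v[1]),"expect .068")
for n in ("scene","side"):
  for m in finder.outline_of(n,"guard")[:3]: print(n,np.round(m["extent"]),m["conf"])
  for m in finder.outline_of(n,"guard_tab")[:3]: print(n,np.round(m["extent"]),m["conf"])
```

```text
tab [0.4032 0.1876 0.0691] [array([-0.,  0.]), array([-0., -0.])]
console [ 0.4671  0.1654 -0.0027] [array([ 0.6, -0.6]), array([0.7, 0.8])]
dialgrip side @.054 [0.4609 0.158  0.054 ]
blue tab [ 0.464 -0.239  0.079]
yaw from tab->origin -19.12080441527043 0.06761832870997385 expect .068
scene [379. 176.  57.  34.] 0.64
scene [380. 176.  54.  31.] 0.77
side [235. 164.  80.  64.] 0.76
side [234. 165.  87.  64.] 0.79
```

```bash
python3 -m inch '[[[100,-40,-27.5,0,0,0,0],[100,-40,-27.5,0,0,0,0],[100,-40,-27.5,0,0,0,0],[100,-40,-27.5,0,0,0,0],[100,-40,-27.5,0,0,0,0],[100,-40,-27.5,0,0,0,0],[100,-40,-27.5,0,0,0,0],[100,-40,-27.5,0,0,0,-4]]]'
python3 -m inch '[[[50,0,0,0,0,0,0],[50,0,0,0,0,0,0]]]'
python3 - <<'E'
from h import *
o=bot.get_obs(); print(o["ee_pos"],o["tcp_rot"],o["time"])
c=viewer.camera("wrist"); save(c,"w1.png")
for t in ("console","guard_tab","dial_grip"):
  print(t,[(np.round(m["position"],1).tolist(),round(m["conf"],2),atz(c,m["position"],z).round(4)) for z,m in zip([{"console":0,"guard_tab":.074,"dial_grip":.054}[t]]*3,finder.mark_of("wrist",t))])
E
```

```text
time: 1.9
ee_pos: [0.4235, 0.1788, 0.2315]
tcp_rot: [180.0, 0.0, 161.3]
wrist_force: [0.5, -0.1, 0.6]
opening: 0.0852
grasp_force: 0.0
time: 2.15
ee_pos: [0.4227, 0.1804, 0.2313]
tcp_rot: [180.0, -0.0, 161.1]
wrist_force: [-0.6, 0.7, -0.4]
opening: 0.0517
grasp_force: 0.0
[0.42273399 0.1803653  0.23129875] [ 1.79992131e+02 -1.14435645e-02  1.61132408e+02] 2.15
console [([315.7, 201.1], 0.87, array([0.4611, 0.1666, 0.    ]))]
guard_tab [([314.1, 151.2], 0.81, array([0.3958, 0.188 , 0.074 ]))]
dial_grip []
```

View pics/w1.png

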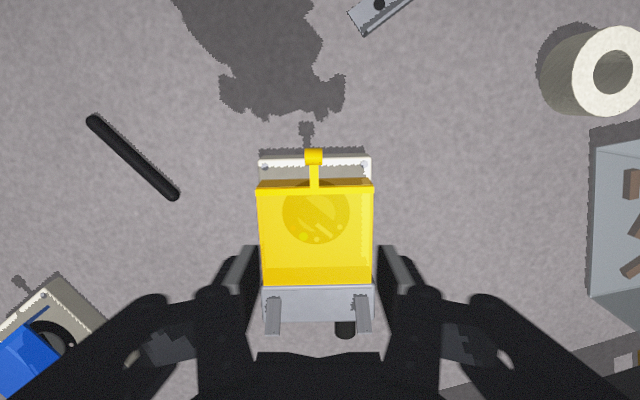

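The wrist picture shows the yellow roller at (313,156), with the box square to the picture, so a yaw of about -19° fits. The network's tab mark at row 151 is a few pixels too high. The dial shows faintly at (315,210).

Run:
```python
from h import *
w=viewer.camera("wrist"); s=viewer.camera("scene"); d=viewer.camera("side")
print("wrist tab top",atz(w,[313.5,156.5],.074).round(4), "hinge edge",atz(w,[320,286],.072).round(4))
g=lambda n,f:[(np.round(m["position"],1).tolist(),round(m["conf"],2)) for m in finder.mark_of(n,"guard_tab")][:2]
print(g("scene",0),g("side",0))
X,e=tri([(w,[313.5,156.5]),(s,[374.3,163.5]),(d,[196.2,171.4])]); print(X.round(4),e)
T=bot.get_obs(); from scipy.spatial.transform import Rotation as Q
R=Q.from_euler("xyz",T["tcp_rot"],degrees=True).as_matrix()
print("tool shift to tab mm",(R.T@(X-T["ee_pos"])*1000).round(1))
for p in ([260,160],[372,158],[258,187],[373,187]): print(p,atz(w,p,.03).round(4),atz(w,p,.074).round(4))
```

```text
wrist tab top [0.3999 0.1866 0.074 ] hinge edge [0.5283 0.1496 0.072 ]
[([372.0, 159.2], 0.96), ([211.7, 214.2], 0.72)] [([194.3, 172.8], 0.85)]
[0.4014 0.1865 0.0711] [array([0.6, 1.1]), array([-0.4,  0.2]), array([-0.7, -0.1])]
tool shift to tab mm [ 22.   -1.2 160.2]
[260, 160] [0.3916 0.1298 0.03  ] [0.3872 0.1394 0.074 ]
[372, 158] [0.4271 0.2411 0.03  ] [0.4182 0.2365 0.074 ]
[258, 187] [0.4179 0.1172 0.03  ] [0.4102 0.1284 0.074 ]
[373, 187] [0.4573 0.2334 0.03  ] [0.4446 0.2298 0.074 ]
```

```bash
python3 -m inch '[[[50,22,-1,40,0,0,-1],[50,0,0,50,0,0,0],[50,0,0,50,0,0,0],[50,0,0,34,0,0,0],[50,0,0,0,0,0,0]]]' 40
python3 -m inch '[[[0,0,0,0,0,0,0],[0,0,0,0,0,0,0],[0,0,0,0,0,0,0],[0,0,0,0,0,0,0]]]' 40
python3 - <<'E'
from h import *
c=viewer.camera("wrist"); save(c,"w2.png"); print(bot.get_obs()["torque"])
E
```

```text
time: 3.22
ee_pos: [0.4001, 0.1858, 0.0552]
tcp_rot: [-179.8, -0.2, 162.2]
wrist_force: [-0.8, 1.1, 0.1]
opening: 0.0424
grasp_force: 0.0
time: 3.72
ee_pos: [0.4014, 0.1838, 0.0591]
tcp_rot: [-179.7, 0.1, 162.1]
wrist_force: [-6.4, -19.7, 9.2]
opening: 0.0155
grasp_force: 40.8
[-3.89970399  1.35793894  0.22984411]
```

View pics/w2.png

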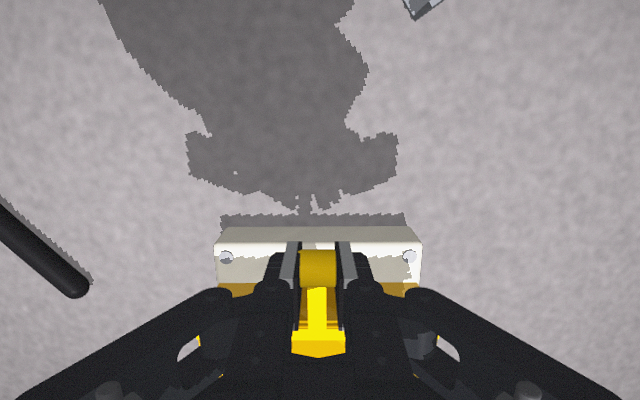

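The roller sits between the pads at (320,268) and is gripped at 15.5 mm. There is about 20 N of side load, which I'll relieve before starting the arc.

```bash
python3 -m inch '[[[0,0,-1.5,0,0,0,0],[0,-1.5,0,-19.7,0,0,0],[0,-4.4,0,-19.3,0,0,0],[0,-7.2,0,-18.4,0,0,0],[0,-10,0,-17.1,0,0,0],[0,0,0,0,0,0,0]]]' 40
```

```text
time: 4.53
ee_pos: [0.4239, 0.1763, 0.1338]
tcp_rot: [-179.9, 0.1, 162.1]
wrist_force: [-2.7, -9.2, -2.9]
opening: 0.0149
grasp_force: 39.9
```

```bash
python3 -m inch '[[[0,-12.3,-0.5,-15.5,0,0,0],[0,-14.5,0,-13.4,0,0,0],[0,-16.4,0,-11.1,0,0,0],[0,-17.9,0,-8.5,0,0,0],[0,0,0,0,0,0,0]]]' 40
python3 - <<'E'
from h import *
c=viewer.camera("side"); save(c,"s2.png")
E
```

```text
time: 5.15
ee_pos: [0.482, 0.1579, 0.1817]
tcp_rot: [-180.0, 0.1, 162.1]
wrist_force: [-2.0, -4.1, -2.9]
opening: 0.0147
grasp_force: 40.0
```

View pics/s2.png

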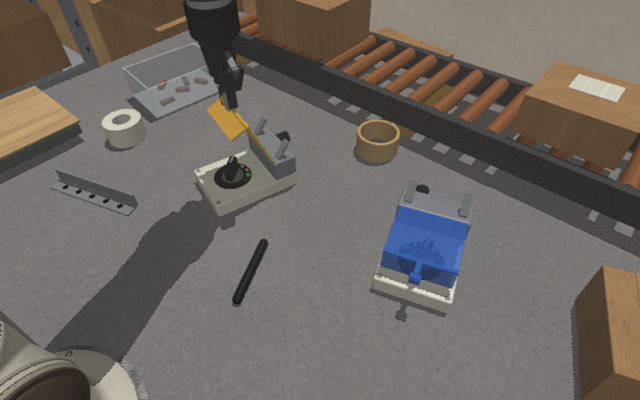

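The cover is following, about 1.2 rad open, with its plate at (240,115). The dial is now uncovered at (233,172).

```bash
python3 -m inch '[[[0,-18.9,0,-5.8,0,0,0],[0,-19.6,0,-2.9,0,0,0],[0,-19.7,0,0.1,0,0,0],[0,-19.6,0,3,0,0,0],[0,-18.9,0,6,0,0,0],[0,-10,0,4,0,0,0],[0,0,0,0,0,0,0]]]' 40
python3 -m inch '[[[50,0,0,0,0,0,0],[50,0,0,0,0,0,0],[50,0,0,0,0,0,0],[50,0,0,0,0,0,0]]]' 40
python3 - <<'E'
from h import *
c=viewer.camera("side"); save(c,"s3.png")
E
```

```text
time: 6.08
ee_pos: [0.5836, 0.1259, 0.177]
tcp_rot: [180.0, 0.1, 162.2]
wrist_force: [-0.6, -2.8, 4.8]
opening: 0.015
grasp_force: 39.2
time: 6.58
ee_pos: [0.5828, 0.1263, 0.1759]
tcp_rot: [180.0, 0.0, 162.2]
wrist_force: [0.5, -0.2, -0.3]
opening: 0.0432
grasp_force: 0.0
```

View pics/s3.png

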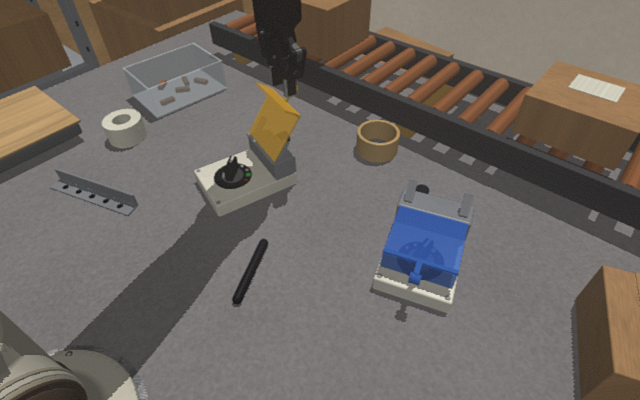

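The cover is leaning back on its stop and the gripper is free of it. I'll lift straight up, move above the dial and look.

```bash
python3 -m inch '[[[50,0,0,-40,0,0,0],[50,0,0,-30,0,0,0],[50,40,0,0,0,0,0],[50,44,0,0,0,0,0],[50,40,0,0,0,0,0],[50,0,0,0,0,0,0]]]' 40
python3 - <<'E'
from h import *
c=viewer.camera("wrist"); save(c,"w3.png"); T=bot.get_obs(); s=viewer.camera("side");k=viewer.camera("scene")
obs=[]
for n,cc in (("wrist",c),("side",s),("scene",k)):
  m=finder.mark_of(n,"dial_grip"); print(n,[(np.round(a["position"],1),round(a["conf"],2),atz(cc,a["position"],.054).round(4)) for a in m][:3])
  if m: obs.append((cc,m[0]["position"]))
print(tri(obs))
m=finder.mark_of("wrist","console"); print([(a["position"],atz(c,a["position"],0)) for a in m][:2])
E
```

```text
time: 7.38
ee_pos: [0.4631, 0.1647, 0.2469]
tcp_rot: [179.9, 0.1, 162.3]
wrist_force: [1.1, 0.1, -0.2]
opening: 0.0428
grasp_force: 0.0
wrist [(array([316.2, 176.6]), 0.96, array([0.4664, 0.1639, 0.054 ]))]
side [(array([231.3, 165.8]), 0.83, array([0.4651, 0.1642, 0.054 ]))]
scene [(array([375.1, 201.7]), 0.3, array([0.5332, 0.1184, 0.054 ]))]
(array([0.47496773, 0.16373987, 0.02547149]), [array([2.2, 1.8]), array([6.3, 8.4]), array([ 4.3, -6.6])])
[([315.7, 160.4], array([0.45873201, 0.16558673, 0.        ]))]
```

View pics/w3.png

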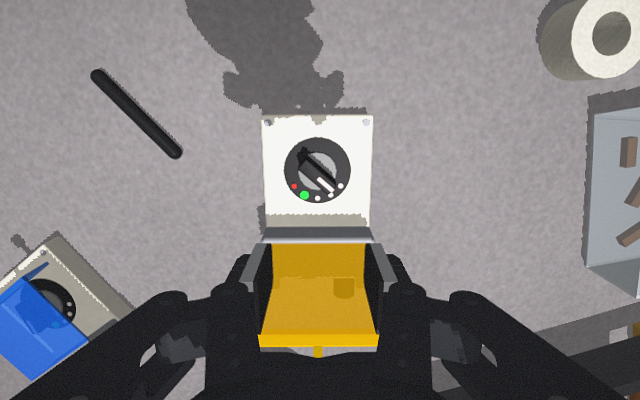

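The wrist view shows the dial at (317,170), the green dot at (304,195), the red dot at (294,186) and the white dots at (318,198), (331,195) and (341,186). The white pointer is at about (325,185). I'll zoom in to read the bar's angle.

Run:
```python
from h import *
c=viewer.camera("wrist"); im=cv2.imread("pics/w3.png")
cv2.imwrite("pics/z3.png",cv2.resize(im[125:215,270:365],None,fx=6,fy=6,interpolation=cv2.INTER_CUBIC))
a,b=np.radians(-18),0
ex=np.array([np.cos(a),np.sin(a)]); ey=np.array([-ex[1],ex[0]])
D=np.array([.4655,.164])
for th in (0,.5,-.5,-1,-.6,-.8): 
  X=np.r_[D+.029*(np.cos(th)*ex-np.sin(th)*ey),.032]; Y=np.r_[D+.021*(np.cos(th)*ex-np.sin(th)*ey),.064]
  Z=np.r_[D-.021*(np.cos(th)*ex-np.sin(th)*ey),.064]
  print(th,proj(c,X).round(1),"bar ends",proj(c,Y).round(1),proj(c,Z).round(1))
print(tri([(c,[316.2,176.6]),(viewer.camera("side"),[231.3,165.8])]))
```

```text
0 [316.4 195.6] bar ends [316.3 196.4] [316.4 155. ]
0.5 [303.9 192.5] bar ends [306.4 193.9] [326.7 157.6]
-0.5 [329.  192.5] bar ends [326.3 193.9] [306.1 157.6]
-1 [338.6 184. ] bar ends [333.9 187.1] [298.5 164.7]
-0.6 [331.2 191.2] bar ends [328.1 192.9] [304.3 158.7]
-0.8 [335.3 188. ] bar ends [331.3 190.3] [301.1 161.4]
(array([0.4664817 , 0.16361942, 0.05435117]), [array([ 0.1, -1.5]), array([ 0.7, -0.4])])
```

View pics/z3.png

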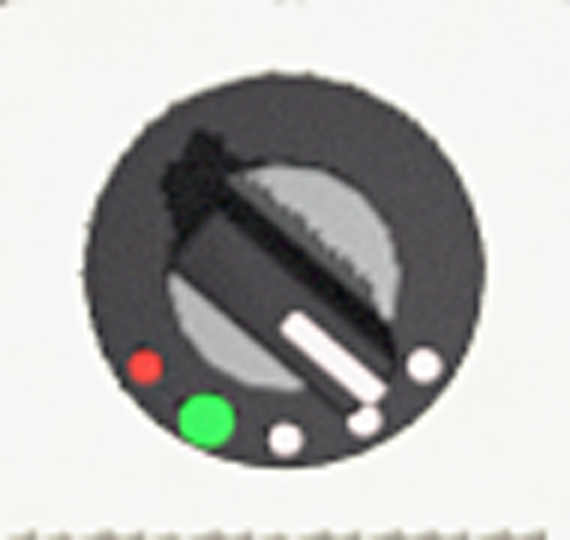

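The pointer runs from (293,322) to (376,395) in the crop, so the dial is at about -0.85 rad (-49°). Wrist and side views put the grip point at (0.466, 0.164, 0.054), which matches the stated height. I'll align the tool with the bar and descend.

```bash
python3 -m inch '[[[50,-3,0,30,0,0,-9.8],[50,0,0,30,0,0,-9.8],[50,0,0,30,0,0,-9.8],[50,0,0,30,0,0,-9.8],[50,0,0,30,0,0,-9.8],[50,0,0,20,0,0,0],[50,0,0,0,0,0,0]]]' 40
python3 - <<'E'
from h import *
print(bot.get_obs()["q"].round(1))
c=viewer.camera("wrist"); save(c,"w4.png")
m=finder.mark_of("wrist","dial_grip"); print([(a["position"],a["conf"],atz(c,a["position"],.054)) for a in m][:2])
E
```

```text
time: 8.7
ee_pos: [0.4668, 0.1627, 0.0744]
tcp_rot: [180.0, -0.2, -148.8]
wrist_force: [0.5, 0.5, -0.2]
opening: 0.0424
grasp_force: 0.0
[ 19.2  -2.6 -14.9  77.8   0.  -12. ]
[([324.0, 238.7], 0.91, array([0.46548154, 0.16575665, 0.054     ]))]
```

View pics/w4.png

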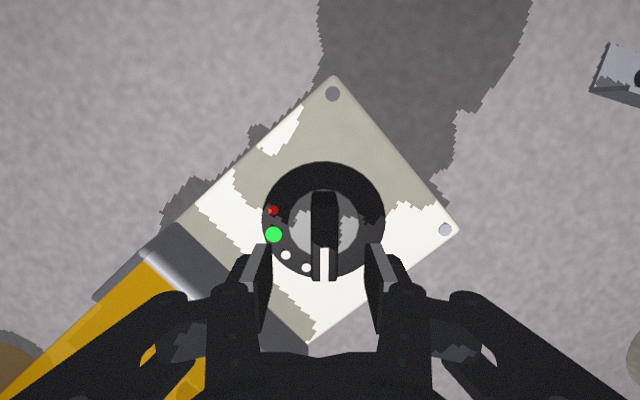

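The bar is vertical in the picture at column 325, so the alignment is good, and it sits about 2–3 mm towards tool +y. I'll correct that, go down and grip.

```bash
python3 -m inch '[[[50,0,2.5,18,0,0,0],[50,0,0,18,0,0,0],[50,0,0,0,0,0,0],[0,0,0,0,0,0,0],[0,0,0,0,0,0,0],[0,0,0,0,0,0,0],[0,0,0,0,0,0,0]]]' 40
```

```text
time: 9.68
ee_pos: [0.4663, 0.1658, 0.0405]
tcp_rot: [179.9, 0.0, -148.8]
wrist_force: [-3.6, 4.0, 3.5]
opening: 0.0131
grasp_force: 40.7
```

```bash
python3 -m inch '[[[0,0,0,0,0,0,9.7],[0,0,0,0,0,0,9.7],[0,0,0,0,0,0,9.7],[0,0,0,0,0,0,9.7],[0,0,0,0,0,0,9.7],[0,0,0,0,0,0,9.7],[0,0,0,0,0,0,9.7],[0,0,0,0,0,0,9.7]]]' 40
python3 -m inch '[[[0,0,0,0,0,0,0],[0,0,0,0,0,0,0],[45,0,0,0,0,0,0],[45,0,0,0,0,0,0],[45,0,0,0,0,0,0],[45,0,0,-40,0,0,0],[45,0,0,-60,0,0,0],[45,0,0,-60,0,0,0]]]' 40
python3 -m inch '[[[45,0,0,-40,0,0,0],[45,0,0,0,0,0,0]]]' 40
python3 - <<'E'
from h import *
c=viewer.camera("wrist"); save(c,"w5.png"); im=c["pixels"][...,::-1]
m=finder.mark_of("wrist","dial_grip"); p=m[0]["position"]; print(p)
x,y=map(int,p); z=cv2.resize(im[y-60:y+50,x-60:x+60],None,fx=4,fy=4,interpolation=cv2.INTER_CUBIC)
s=viewer.camera("side")["pixels"][50:230,130:330,::-1]; s=cv2.resize(s,(489,440))[:, :310]
cv2.imwrite("pics/z5.png",np.hstack([z,s]))
E
```

```text
time: 10.68
ee_pos: [0.4656, 0.1612, 0.0405]
tcp_rot: [-179.6, 0.3, 133.1]
wrist_force: [-8.5, -25.1, 14.0]
opening: 0.0133
grasp_force: 42.3
time: 11.68
ee_pos: [0.4661, 0.1654, 0.2016]
tcp_rot: [-180.0, -0.0, 133.6]
wrist_force: [0.5, -0.4, 0.4]
opening: 0.039
grasp_force: 0.0
time: 11.92
ee_pos: [0.4675, 0.1659, 0.2432]
tcp_rot: [179.7, 0.1, 133.6]
wrist_force: [0.7, 0.4, -1.5]
opening: 0.0385
grasp_force: 0.0
[313.2, 175.8]
```

View pics/z5.png

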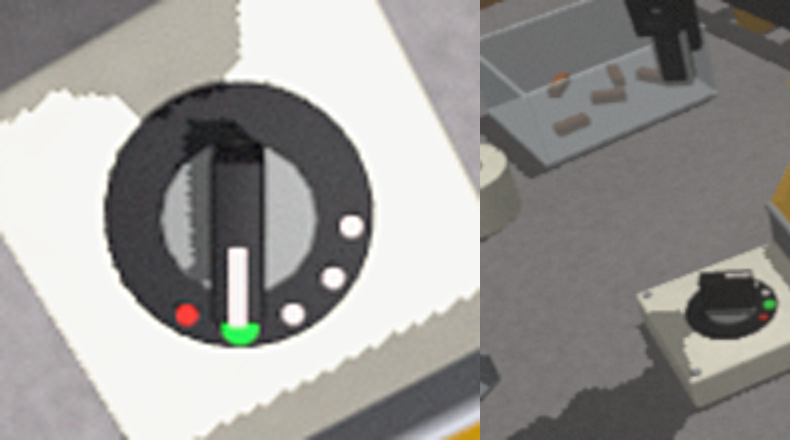

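The white pointer at (238,290) points straight at the green dot at (240,333). The yellow cover still leans back behind the hinge, and the gripper is well clear.

```bash
python3 -c "
from workcell import bot
print(bot.job_done())"
```

```text
the job is handed in; nothing more can be done
None
```

The yellow cover is propped open on its rear stop, the dial's white pointer is on the green dot, the blue-covered box was not touched, and the job was handed in at about 12 s; the hand-in call did not report a verdict.

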